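# Level the two half-crates on the bench balance

### The arm

A 6-joint arm with a two-finger parallel gripper is mounted at the origin on the work surface. World frame = base frame: x ahead of the robot, y to its left, z up, the work surface at z = 0. Lengths are in m, angles in rad, forces in N, time in s.
With the tool pointing down it reaches from about 0.35 to 0.975 m from the base axis. Payload 4.9 kg.
Tool frame: the origin (TCP) lies at the very end of the fingers, on their centre line; the grasp point (between the pads) lies 19 mm behind it; x points along the fingers, z is the direction in which the jaws open and shut, and the axes are right-handed (so a half turn about x gives the same grasp; the last joint's range is limited). The gripper opens to 85 mm and grips with 20 to 120 N. Pads are 22 mm wide; open, the fingers measure 114 mm over their backs; the gripper's body (76 mm by 85 mm) begins 54 mm behind the grasp point. The pads swing forward as they close: fully open they stand 13 mm farther back than shut.
Start: joints at [1.095, 0.053, 1.613, -0, 1.476, -0.119], TCP at [0.218, 0.586, 0.231] pointing down, gripper open.
Joint ranges: [-3.01, 3.01], [-1.01, 2.22], [0.06, 2.58], [-1.02, 4.17], [0.09, 2.62], [-3.14, 3.14]. Speed limits (rad/s): [2.57, 2.57, 3.14, 3.14, 3.14, 3.14].

### API

Orientations are given as a unit quaternion [w, x, y, z].
In Python, from plant import manip, viewer gives the robot as it stands.
- The arm moves only by the shell command python3 -m inch 'ROWS'. ROWS is JSON, a list of rows, each an object with "fingers": the opening, from -1 (shut) to 1 (fully open), so that 0 is half open; "delta_pos": the shift along the tool's x, y, z in cm, a list of three; "twist": the turn, a rotation vector about the tool's x, y, z in degrees, a list of three. A call has 1 to 5 rows; each row shifts and turns the commanded pose from where the row before left it, along the tool's axes as they then stand; what a row does not reach is not made up. A row lasts 1/8 s, in which the tool goes at most 62.5 mm and 10.7 degrees, less where a joint would pass 70% of its speed; a pose out of reach is approached as far as the arm can. A call is refused whole if a number of a shift passes 6.25 or a number of a turn 10.7, either way. A call with a gripper value outside its range is refused whole. The fingers move at their own pace and stop on an object; the grip force is fixed at half the most. Time passes only in rows, so rows that do not move let the fingers close. It gives the time, the measured TCP pose, the force and the opening at its end, in the units of the state.
- manip.state(): the state, without advancing time (a new reading comes with each control period).
- viewer.grab_frame(name): name is "scene" or "side" or "wrist"; returns a dict with "pixels" (420x560x3 uint8, blue, green, red), "range_z" (420x560 float32, m along the optical axis (not along the pixel's ray), 0 where there is no reading), "K" (3x3 intrinsics, pixels), "pose" (4x4, takes a point from camera to world coordinates). Camera axes: x right, y down, z forward; pixel columns grow to the right and rows downward; lengths in m; the calibration is good to about 2 mm. A picture is of the moment at which its call begins.
- manip.job_done(): hands the job in, once; it reports no verdict.
The state is a dict: "time": time; "joint_pos": joint angles; "joint_vel": joint speeds; "joint_efforts": joint torques, N m; "tool_pos": TCP position; "tool_rot": TCP orientation; "contact_force": force on the tool from outside, world axes, zero at the start; "ft_torque": the same for the moment, N m; "gripper_width": opening from 0.0 (shut) to 1.0 (fully open).
Only numpy, scipy, OpenCV 4.12 (cv2) and the standard library are available. Lean on these libraries where they do the work, as an engineer would, in place of code of your own. Each camera call takes 0.05 s, during which the arm holds its last target.

### The job

The two half-crates on the bench balance ride on either side of the delivery bike, so they must weigh the same: move bottles between the crates until the balance sits level. One bottle is full, two are half full and one is empty, but they look alike, so feel their weight in the hand, and press every bottle fully home in a cell past its spring tongues, firmly but without ramming it or leaning on the balance. Keep the bottles upright, let go of everything at the end, and leave the other things on the bench where they are.

Things in the scene. Friction and masses are not known exactly. Their poses are not given: they have to be found in the camera images.
- bottle1_mid (a point): One of four capped bottles of dark glass, all alike: 142 mm tall, body 50 mm in diameter up to 72 mm, straight neck and cap 28 mm in diameter from 96 mm to the top, foot chamfered 4 mm. One is full (0.37 kg), two half full (0.28 kg), one empty (0.19 kg), each within 2 %; it cannot be seen which. This point: on the axis, half-way up (71 mm above the underside); z up.
- bottle2_mid (a point): Another of the four, as bottle1: point on its axis, half-way up (71 mm above the underside). One of the three in the left crate at the start.
- bottle3_mid (a point): Another of the four, as bottle1: point on its axis, half-way up (71 mm above the underside). One of the three in the left crate at the start.
- bottle4_mid (a point): Another of the four, as bottle1: point on its axis, half-way up (71 mm above the underside). This one is half full and stands alone in the right crate at the start.
- cell_l1 (a point): Centre of the floor of the near end cell (nearest the robot) of the left half-crate. A half-crate is fixed on its balance pan: a row of three square cells 53 mm wide, 57 mm apart along x, walls 4 mm thick, rounded on top, 52 mm above the cell floor. x runs along the row, y across it (leftwards), z up; the pan always stays level.
- cell_l2 (a point): Centre of the floor of the middle cell of the left half-crate. In every cell two spring tongues, on its +y and -y sides, grip the bottle between 12 and 32 mm above the floor. A bottle does not drop in by its own weight: it must be pushed past them, with about 5 to 10 N, until it stands on the floor. Drawing it out takes a few newtons besides its weight.
- cell_l3 (a point): Centre of the floor of the far end cell of the left half-crate. At the start all three cells of the left half-crate hold a bottle.
- cell_r1 (a point): Centre of the floor of the near end cell of the right half-crate, which is like the left one. Empty at the start.
- cell_r2 (a point): Centre of the floor of the middle cell of the right half-crate. Holds the fourth bottle at the start.
- cell_r3 (a point): Centre of the floor of the far end cell of the right half-crate. Empty at the start.
- beam (a joint): Tilt of the balance beam, rad: 0 level, positive = left crate up; stops at -0.12 (where it starts) and 0.12. Each crate is 130 mm from the pivot, so it lies 16 mm above or below level at a stop. 0.1 rad answers to 0.12 kg of difference; with more than 0.14 kg the beam lies on its stop. A crate pushed or pulled harder than that sinks or rises with the bottle to its stop. Damped: settles in a second.
- scale: The bench balance: cast base 150 by 350 mm, beam, two pans with the half-crates. Origin: centre of the base, on the table; y along the beam to the left crate, x along the rows of cells. With the beam level the cell floors are 88 mm above the table. An index plate with the pointer stands between the crates, 139 mm high.
- tape_roll: Bystander: roll of parcel tape lying flat, 96 mm in diameter, 50 mm high. Its origin is the centre of its underside.
- cap_jar: Bystander: small closed glass jar, 64 mm in diameter, 62 mm high. Its origin is the centre of its underside.
- cup: Bystander: white tasting cup, 74 mm in diameter, 48 mm high. Its origin is the centre of its underside.
- clipboard: Bystander: wooden clipboard with paper, 220 by 150 mm. Its origin is the centre of its underside.
- tape_stand: Bystander: heavy tape dispenser, 150 mm long, 85 mm high. Its origin is the centre of its underside.
- mallet: Bystander: wooden mallet lying on the table, head 110 by 60 mm, 250 mm long in all. Its origin is the centre of its underside.
- scoop: Bystander: aluminium scoop, 230 mm long. Its origin is the centre of its underside.
There are look-alikes about, which are no part of the job. What is shaped like the part that bears bottle2_mid but green or orange is not meant. Leave any red look-alike of the part that bears bottle1_mid alone.

How it is judged:
At the end, for the whole second after the job is handed in: The beam is at rest within 0.035 rad of level (the crates within about 9 mm of the same height), and each of the four bottles stands in one of the six cells, its underside within 3 mm of the cell floor, released and still (value of joint beam between -0.035 and 0.035 rad and velocity of joint beam between -0.05 and 0.05 rad/s and ((horizontal distance between bottle1_mid and cell_l1 below 0.006 m and z of bottle1_mid in the frame of cell_l1 between 0.067 and 0.074 m) or (horizontal distance between bottle1_mid and cell_l2 below 0.006 m and z of bottle1_mid in the frame of cell_l2 between 0.067 and 0.074 m) or (horizontal distance between bottle1_mid and cell_l3 below 0.006 m and z of bottle1_mid in the frame of cell_l3 between 0.067 and 0.074 m) or (horizontal distance between bottle1_mid and cell_r1 below 0.006 m and z of bottle1_mid in the frame of cell_r1 between 0.067 and 0.074 m) or (horizontal distance between bottle1_mid and cell_r2 below 0.006 m and z of bottle1_mid in the frame of cell_r2 between 0.067 and 0.074 m) or (horizontal distance between bottle1_mid and cell_r3 below 0.006 m and z of bottle1_mid in the frame of cell_r3 between 0.067 and 0.074 m)) and linear speed of each of bottle1, bottle2, bottle3, bottle4 below 0.03 m/s and ((horizontal distance between bottle2_mid and cell_l1 below 0.006 m and z of bottle2_mid in the frame of cell_l1 between 0.067 and 0.074 m) or (horizontal distance between bottle2_mid and cell_l2 below 0.006 m and z of bottle2_mid in the frame of cell_l2 between 0.067 and 0.074 m) or (horizontal distance between bottle2_mid and cell_l3 below 0.006 m and z of bottle2_mid in the frame of cell_l3 between 0.067 and 0.074 m) or (horizontal distance between bottle2_mid and cell_r1 below 0.006 m and z of bottle2_mid in the frame of cell_r1 between 0.067 and 0.074 m) or (horizontal distance between bottle2_mid and cell_r2 below 0.006 m and z of bottle2_mid in the frame of cell_r2 between 0.067 and 0.074 m) or (horizontal distance between bottle2_mid and cell_r3 below 0.006 m and z of bottle2_mid in the frame of cell_r3 between 0.067 and 0.074 m)) and ((horizontal distance between bottle3_mid and cell_l1 below 0.006 m and z of bottle3_mid in the frame of cell_l1 between 0.067 and 0.074 m) or (horizontal distance between bottle3_mid and cell_l2 below 0.006 m and z of bottle3_mid in the frame of cell_l2 between 0.067 and 0.074 m) or (horizontal distance between bottle3_mid and cell_l3 below 0.006 m and z of bottle3_mid in the frame of cell_l3 between 0.067 and 0.074 m) or (horizontal distance between bottle3_mid and cell_r1 below 0.006 m and z of bottle3_mid in the frame of cell_r1 between 0.067 and 0.074 m) or (horizontal distance between bottle3_mid and cell_r2 below 0.006 m and z of bottle3_mid in the frame of cell_r2 between 0.067 and 0.074 m) or (horizontal distance between bottle3_mid and cell_r3 below 0.006 m and z of bottle3_mid in the frame of cell_r3 between 0.067 and 0.074 m)) and ((horizontal distance between bottle4_mid and cell_l1 below 0.006 m and z of bottle4_mid in the frame of cell_l1 between 0.067 and 0.074 m) or (horizontal distance between bottle4_mid and cell_l2 below 0.006 m and z of bottle4_mid in the frame of cell_l2 between 0.067 and 0.074 m) or (horizontal distance between bottle4_mid and cell_l3 below 0.006 m and z of bottle4_mid in the frame of cell_l3 between 0.067 and 0.074 m) or (horizontal distance between bottle4_mid and cell_r1 below 0.006 m and z of bottle4_mid in the frame of cell_r1 between 0.067 and 0.074 m) or (horizontal distance between bottle4_mid and cell_r2 below 0.006 m and z of bottle4_mid in the frame of cell_r2 between 0.067 and 0.074 m) or (horizontal distance between bottle4_mid and cell_r3 below 0.006 m and z of bottle4_mid in the frame of cell_r3 between 0.067 and 0.074 m))); the robot touches nothing.
It fails at once if a bottle is rammed or jammed into the crate: more than 60 N between bottle and balance (contact force between any of bottle1, bottle2, bottle3, bottle4 and scale above 60 N).
It fails at once if the robot itself presses on the balance with more than 20 N (contact force between the arm and scale above 20 N).
It fails at once if a bottle is tipped by more than about 35 degrees or let fall to the table ((angle between bottle1_mid's own z axis and vertical above 0.6 rad or height (world z) of bottle1_mid below 0.12 m) or (angle between bottle2_mid's own z axis and vertical above 0.6 rad or height (world z) of bottle2_mid below 0.12 m) or (angle between bottle3_mid's own z axis and vertical above 0.6 rad or height (world z) of bottle3_mid below 0.12 m) or (angle between bottle4_mid's own z axis and vertical above 0.6 rad or height (world z) of bottle4_mid below 0.12 m)).
It fails at once if another thing on the bench is shifted by more than 20 mm (distance of any of tape_roll, cap_jar, cup, clipboard, tape_stand, mallet, scoop from where it was at the start of the episode above 0.02 m).
It also fails if it takes over 72 s, if anything falls off the work surface, if the arm or the gripper's body presses on something with over 40 N, if the wrist force passes 120 N, or if a joint passes its speed limit or range.

## Working session

There is one attempt and no reset: what is moved stays moved. The work goes in short steps, Python scripts to look and compute and a shell command to move; the robot and the scene stay as the last step left them, time stands still between calls to the robot, and variables do not carry over. Pictures are saved under pics/ and viewed, and the job is handed in when it is done.

```bash
ls; mkdir -p pics; python3 - <<'E'
from plant import manip, viewer
import cv2
print(manip.state())
for n in ["scene","side","wrist"]:
    f=viewer.grab_frame(n); cv2.imwrite(f"pics/{n}0.png",f["pixels"]); print(n,f["K"].tolist(),f["pose"].round(4).tolist())
E
```

```text
pics
{'time': 0.0, 'joint_pos': array([ 1.09500100e+00,  5.33662149e-02,  1.61427682e+00,  2.41493286e-05,
        1.47598483e+00, -1.18995745e-01]), 'joint_vel': array([ 7.06141570e-05, -9.09935628e-04, -1.65694849e-03,  1.08504632e-03,
        1.40578979e-04, -1.17908975e-03]), 'joint_efforts': array([-5.16854889e-04, -3.93680978e+01, -3.70179927e+01, -1.77190377e-04,
        7.23450183e-03, -4.38232448e-06]), 'tool_pos': array([0.21800728, 0.58509385, 0.23006747]), 'tool_rot': array([ 0.58015257, -0.40366595,  0.58143167,  0.40300622]), 'contact_force': array([0.14274562, 0.38186264, 0.01234643]), 'ft_torque': array([ 0.02208242, -0.02113213, -0.01976255]), 'gripper_width': 1.0046260174562944}
scene [[428.9775145319231, 0.0, 276.2484217922492], [0.0, 428.9775145319231, 211.80632904690282], [0.0, 0.0, 1.0]] [[-0.7655, 0.3413, -0.5454, 1.2933], [0.6432, 0.4265, -0.6359, 0.8266], [0.0156, -0.8376, -0.546, 0.8397], [0.0, 0.0, 0.0, 1.0]]
side [[382.50824275376596, 0.0, 273.25440657292603], [0.0, 382.50824275376596, 210.0536139004046], [0.0, 0.0, 1.0]] [[0.9958, -0.0638, 0.0649, 0.5266], [-0.0907, -0.7561, 0.6481, -0.6618], [0.0078, -0.6513, -0.7588, 0.8902], [0.0, 0.0, 0.0, 1.0]]
wrist [[376.5694218430597, 0.0, 274.5782320816466], [0.0, 376.5694218430597, 209.84288784828476], [0.0, 0.0, 1.0]] [[0.3501, 0.8953, 0.2755, 0.1475], [0.9367, -0.3343, -0.1037, 0.6128], [-0.0008, 0.2943, -0.9557, 0.3738], [0.0, 0.0, 0.0, 1.0]]
```

View pics/scene0.png

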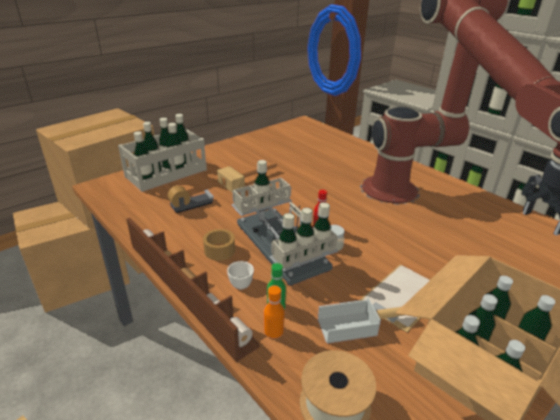

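View pics/side0.png

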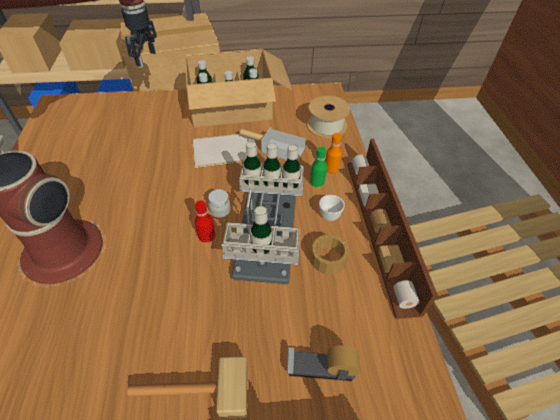

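View pics/wrist0.png

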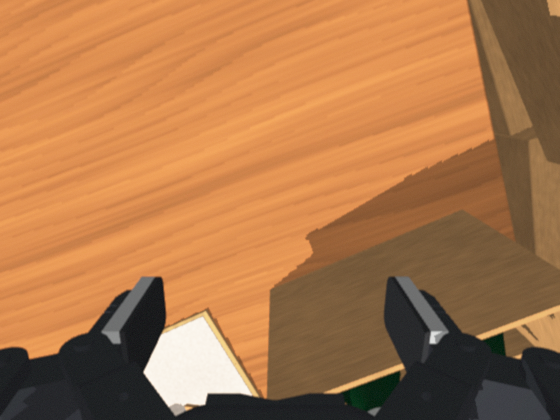

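The side view shows the balance at about (265,215). The left crate holds bottles with caps at (251,146), (272,148) and (292,151). The right crate holds one at (261,213). Red (205,225), green (319,165) and orange (334,155) are look-alikes. The bottles in the cardboard box (225,80) and in the crate at scene (160,150) are not on the balance. I'll locate the caps by ray-casting onto their known heights in both views.

```bash
cat > h.py <<'E'
import numpy as np, cv2
from plant import manip, viewer
def cloud(f):
    d=f["range_z"]; v,u=np.mgrid[:420,:560]; K=f["K"]
    P=np.stack([(u-K[0,2])/K[0,0]*d,(v-K[1,2])/K[1,1]*d,d],-1)
    W=P@f["pose"][:3,:3].T+f["pose"][:3,3]; W[d<=0]=np.nan
    return W
def ray(f,u,v,z):
    K=f["K"]; r=f["pose"][:3,:3]@np.array([(u-K[0,2])/K[0,0],(v-K[1,2])/K[1,1],1]); o=f["pose"][:3,3]
    return o+r*(z-o[2])/r[2]
def proj(f,p):
    q=f["pose"][:3,:3].T@(np.asarray(p)-f["pose"][:3,3]); q=f["K"]@q; return q[:2]/q[2]
E
python3 - <<'E'
from h import *
for n in ["side","scene"]:
    f=viewer.grab_frame(n); W=cloud(f); px=f["pixels"]
    hsv=cv2.cvtColor(px,cv2.COLOR_BGR2HSV)
    # cap tops: points high in balance region, light
    m=(W[...,2]>0.196)&(W[...,2]<0.27)&(W[...,0]>0.35)&(W[...,0]<0.95)&(abs(W[...,1])<0.6)&(hsv[...,1]<90)&(hsv[...,2]>110)
    k,l,s,c=cv2.connectedComponentsWithStats(m.astype(np.uint8))
    for i in range(1,k):
        if s[i,4]>15: 
            q=W[l==i]; print(n,c[i].round(1),s[i,4],q.mean(0).round(4),q.min(0).round(3),q.max(0).round(3))
    o=cv2.resize(px[120:300,180:380] if n=="side" else px[140:300,200:400],None,fx=4,fy=4 if n!="side" else 3.3,interpolation=cv2.INTER_CUBIC)
    cv2.imwrite(f"pics/{n}_z.png",o[:600,:800])
E
```

```text
side [251.  147.6] 115 [0.5448 0.148  0.2095] [0.531 0.137 0.196] [0.559 0.167 0.217]
side [272.  149.1] 107 [0.6013 0.1372 0.2096] [0.588 0.127 0.197] [0.615 0.156 0.217]
side [292.6 150.4] 107 [0.6562 0.127  0.2098] [0.644 0.115 0.197] [0.672 0.146 0.217]
side [260.6 215.1] 207 [ 0.5531 -0.1163  0.2371] [ 0.538 -0.126  0.215] [ 0.568 -0.096  0.247]
scene [261.8 165.8] 103 [ 0.5575 -0.1036  0.2356] [ 0.543 -0.126  0.216] [ 0.567 -0.093  0.249]
scene [323.7 207.6] 104 [0.5489 0.1582 0.2098] [0.531 0.14  0.196] [0.559 0.17  0.218]
scene [306.4 213.2] 106 [0.605  0.1485 0.2096] [0.589 0.13  0.196] [0.616 0.16  0.217]
scene [288.2 218.5] 116 [0.6604 0.1374 0.2099] [0.641 0.12  0.196] [0.672 0.15  0.218]
```

```bash
nproc; python3 -c "
import plant,inch" ; python3 -m inch --help | head -20
```

```text
4invalid input
invalid input: not JSON, or not a number
```

```bash
cat > caps.py <<'E'
from h import *
def caps(zr,names=("side","scene"),show=True):
    out={}
    for n in names:
        f=viewer.grab_frame(n); W=cloud(f)
        hsv=cv2.cvtColor(f["pixels"],cv2.COLOR_BGR2HSV)
        m=(W[...,2]>zr[0])&(W[...,2]<zr[1])&(W[...,0]>0.35)&(W[...,0]<0.95)&(abs(W[...,1])<0.4)&(hsv[...,1]<90)&(hsv[...,2]>110)
        k,l,s,c=cv2.connectedComponentsWithStats(m.astype(np.uint8))
        for i in range(1,k):
            if s[i,4]<30: continue
            q=W[l==i]; zt=np.percentile(q[:,2],95)
            t=q[q[:,2]>zt-0.003]
            # top-face outline ellipse -> ray-cast to top plane; mean of top points suffices
            ctr=np.array(cv2.minEnclosingCircle((t[:,:2]*1000).astype(np.float32))[0])/1000
            print(n,c[i].round(0),len(t),"mean",t.mean(0).round(4),"circ",ctr.round(4),"zt",round(zt,4))
E
python3 - <<'E'
from caps import *
caps((0.196,0.27))
E
```

```text
side [251. 147.] 47 mean [0.5461 0.1524 0.2143] circ [0.5447 0.1519] zt 0.2155
side [272. 149.] 48 mean [0.6005 0.1417 0.2142] circ [0.6008 0.1421] zt 0.2155
side [293. 150.] 49 mean [0.6559 0.1315 0.2147] circ [0.6559 0.1315] zt 0.216
side [261. 215.] 90 mean [ 0.5532 -0.1115  0.2454] circ [ 0.5532 -0.1115] zt 0.2467
scene [262. 166.] 30 mean [ 0.5529 -0.108   0.2462] circ [ 0.5517 -0.1069] zt 0.2472
scene [324. 208.] 41 mean [0.5454 0.1552 0.2159] circ [0.5455 0.1545] zt 0.2171
scene [306. 213.] 42 mean [0.6012 0.145  0.2154] circ [0.6009 0.1441] zt 0.2168
scene [288. 218.] 53 mean [0.6572 0.1343 0.2152] circ [0.6563 0.1337] zt 0.2165
```

View pics/side_z.png

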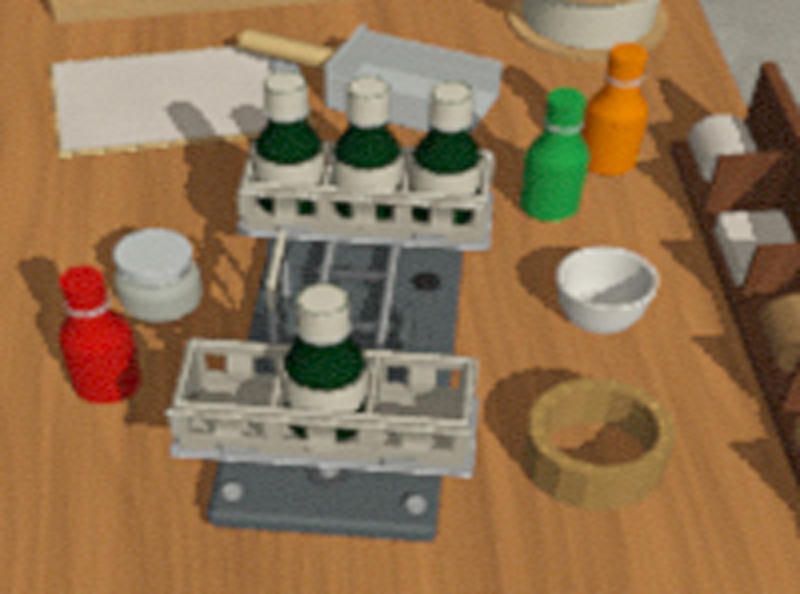

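View pics/scene_z.png

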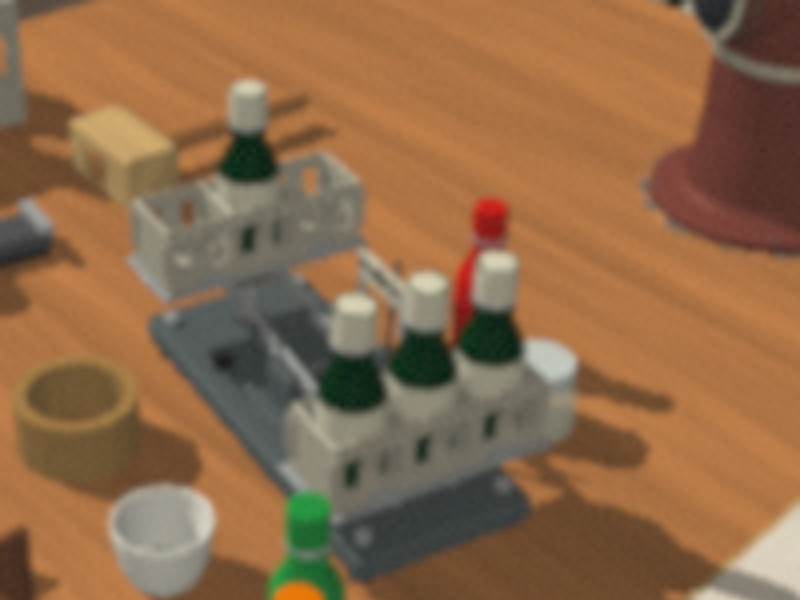

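```bash
cat > go.py <<'E'
from h import *
from scipy.spatial.transform import Rotation as R
C=np.array([0.577,0.017]); YAW=-0.188
ex=np.array([np.cos(YAW),np.sin(YAW)]); ey=np.array([-ex[1],ex[0]])
def st(tgt=None):
    s=manip.state(); q=s["tool_rot"]; r=R.from_quat([q[1],q[2],q[3],q[0]]); M=r.as_matrix()
    print("t",round(s["time"],2),"tcp",s["tool_pos"].round(4),"F",s["contact_force"].round(2),"T",s["ft_torque"].round(3),"w",round(s["gripper_width"],3),"j",s["joint_pos"].round(3))
    print("x",M[:,0].round(4),"z",M[:,2].round(4),"yaw z deg",round(np.degrees(np.arctan2(M[1,2],M[0,2])),2))
    # target orientation: x down, z along +/-ey
    for sg in (1,-1):
        z=np.array([*(sg*ey),0]); x=np.array([0,0,-1.]); T=np.stack([x,np.cross(z,x),z],1)
        rv=R.from_matrix(M.T@T).as_rotvec(degrees=True)
        print("sg",sg,"rotvec",rv.round(2))
    if tgt is not None:
        d=np.array(tgt)-s["tool_pos"]; print("world d",d.round(4),"tool cm",(M.T@d*100).round(2))
        for sg in (1,-1):
            z=np.array([*(sg*ey),0]); x=np.array([0,0,-1.]); T=np.stack([x,np.cross(z,x),z],1)
            print("  in aligned frame sg",sg,(T.T@d*100).round(2))
E
python3 - <<'E'
from go import *
st((0.6565,0.1325,0.27))
f=viewer.grab_frame("side");W=cloud(f)
hsv=cv2.cvtColor(f["pixels"],cv2.COLOR_BGR2HSV)
print(((hsv[...,0]<6)&(hsv[...,1]>220)).sum(), np.nanmedian(W[215:240,200:212].reshape(-1,3),0))
E
```

```text
t 0.35 tcp [0.2182 0.5855 0.231 ] F [-0.5   0.18 -0.13] T [ 0.021  0.026 -0.006] w 1.0 j [ 1.095  0.053  1.613 -0.     1.476 -0.119]
x [-2.e-04 -4.e-04 -1.e+00] z [ 3.493e-01  9.370e-01 -5.000e-04] yaw z deg 69.56
sg 1 rotvec [-9.67 -0.03 -0.01]
sg -1 rotvec [ 1.7033e+02 -1.0000e-02  4.0000e-02]
world d [ 0.4383 -0.453   0.039 ] tool cm [ -3.89 -56.89 -27.14]
  in aligned frame sg 1 [ -3.9  -51.52 -36.31]
  in aligned frame sg -1 [-3.9  51.52 36.31]
408 [ 0.40781174 -0.0061595   0.07118564]
```

```bash
python3 -m inch '[{"fingers":1,"delta_pos":[-3.9,0,0],"twist":[-9.7,0,0]},{"fingers":1,"delta_pos":[0,-4.7,-3.3],"twist":[0,0,0]},{"fingers":1,"delta_pos":[0,-4.7,-3.3],"twist":[0,0,0]},{"fingers":1,"delta_pos":[0,-4.7,-3.3],"twist":[0,0,0]},{"fingers":1,"delta_pos":[0,-4.7,-3.3],"twist":[0,0,0]}]'; python3 -m inch '[{"fingers":1,"delta_pos":[0,-4.7,-3.3],"twist":[0,0,0]},{"fingers":1,"delta_pos":[0,-4.7,-3.3],"twist":[0,0,0]},{"fingers":1,"delta_pos":[0,-4.7,-3.3],"twist":[0,0,0]},{"fingers":1,"delta_pos":[0,-4.7,-3.3],"twist":[0,0,0]},{"fingers":1,"delta_pos":[0,0,0],"twist":[0,0,0]}]'; python3 - <<'E'
from go import *
st((0.6565,0.1325,0.27))
E
```

```text
time: 1.02
tool_pos: [0.3794, 0.4195, 0.2705]
tool_rot: [0.545, -0.451, 0.544, 0.451]
contact_force: [0.5, 1.3, -0.3]
gripper_width: 0.997
time: 1.65
tool_pos: [0.5405, 0.2533, 0.2701]
tool_rot: [0.546, -0.45, 0.546, 0.449]
contact_force: [-0.3, -0.3, -0.2]
gripper_width: 1.002
t 1.65 tcp [0.5405 0.2533 0.2701] F [-0.34 -0.27 -0.21] T [-0.022  0.019 -0.011] w 1.002 j [ 3.140e-01 -3.300e-02  1.635e+00 -1.000e-03  1.540e+00 -1.064e+00]
x [-0.e+00 -7.e-04 -1.e+00] z [ 1.916e-01  9.815e-01 -7.000e-04] yaw z deg 78.95
sg 1 rotvec [-0.28 -0.04  0.01]
sg -1 rotvec [1.7972e+02 1.0000e-02 6.0000e-02]
world d [ 1.160e-01 -1.208e-01 -1.000e-04] tool cm [ 1.00e-02 -1.37e+01 -9.63e+00]
  in aligned frame sg 1 [ 1.000e-02 -1.365e+01 -9.700e+00]
  in aligned frame sg -1 [1.000e-02 1.365e+01 9.700e+00]
```

```bash
python3 -m inch '[{"fingers":1,"delta_pos":[0,-4.6,-3.2],"twist":[0,0,0]},{"fingers":1,"delta_pos":[0,-4.6,-3.2],"twist":[0,0,0]},{"fingers":1,"delta_pos":[0,-4.5,-3.25],"twist":[0,0,0]},{"fingers":1,"delta_pos":[0,0,0],"twist":[0,0,0]}]'; python3 - <<'E'
from go import *
st((0.6565,0.1325,0.18))
for n in ["wrist","side"]:
    f=viewer.grab_frame(n); cv2.imwrite(f"pics/{n}1.png",f["pixels"])
    W=cloud(f)
    if n=="wrist":
        m=(W[...,2]>0.205)&(W[...,2]<0.222)
        k,l,s,c=cv2.connectedComponentsWithStats(m.astype(np.uint8))
        for i in range(1,k):
            if s[i,4]>80: q=W[l==i]; print(c[i].round(),s[i,4],q.mean(0).round(4),q.min(0).round(3),q.max(0).round(3))
E
```

```text
time: 2.15
tool_pos: [0.6563, 0.134, 0.2696]
tool_rot: [0.545, -0.45, 0.546, 0.45]
contact_force: [-0.4, 0.1, -0.8]
gripper_width: 1.002
t 2.15 tcp [0.6563 0.134  0.2696] F [-0.41  0.13 -0.75] T [0.028 0.006 0.007] w 1.002 j [ 0.09   0.138  1.458 -0.     1.546 -1.29 ]
x [-7.e-04 -2.e-04 -1.e+00] z [ 1.897e-01  9.818e-01 -4.000e-04] yaw z deg 79.07
sg 1 rotvec [-0.16 -0.02 -0.04]
sg -1 rotvec [ 1.7984e+02 -6.0000e-02  3.0000e-02]
world d [ 0.0002 -0.0015 -0.0896] tool cm [ 8.96 -0.05 -0.14]
  in aligned frame sg 1 [ 8.96 -0.04 -0.14]
  in aligned frame sg -1 [8.96 0.04 0.14]
[271.  18.] 2114 [0.5482 0.1546 0.2151] [0.538 0.141 0.205] [0.558 0.17  0.218]
[272. 128.] 2484 [0.5987 0.1451 0.2153] [0.584 0.13  0.205] [0.614 0.159 0.217]
[273. 229.] 2134 [0.6534 0.1348 0.2148] [0.64  0.12  0.205] [0.669 0.149 0.217]
```

View pics/wrist1.png

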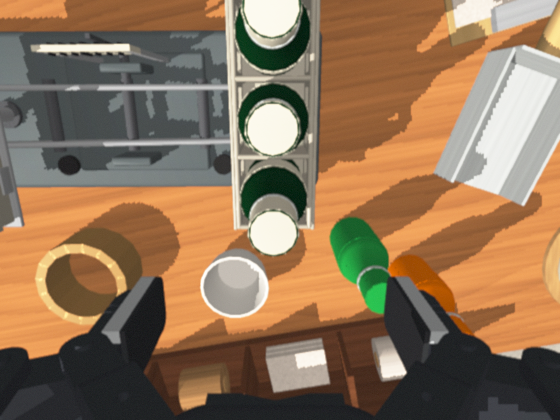

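The wrist view shows the far left bottle's cap at (273,229), centred between the fingers, about 1 mm from the TCP axis. I'll descend straight down with the jaws across the row.

```bash
python3 -m inch '[{"fingers":1,"delta_pos":[4.4,0.05,0],"twist":[0,0,0]},{"fingers":1,"delta_pos":[3,0,0],"twist":[0,0,0]},{"fingers":1,"delta_pos":[1.9,0,0],"twist":[0,0,0]},{"fingers":1,"delta_pos":[0,0,0],"twist":[0,0,0]}]'; python3 -m inch '[{"fingers":-1,"delta_pos":[0,0,0],"twist":[0,0,0]},{"fingers":-1,"delta_pos":[0,0,0],"twist":[0,0,0]},{"fingers":-1,"delta_pos":[0,0,0],"twist":[0,0,0]},{"fingers":-1,"delta_pos":[0,0,0],"twist":[0,0,0]}]';  python3 - <<'E'
from go import *
st()
f=viewer.grab_frame("side"); cv2.imwrite(f"pics/side2.png",cv2.resize(f["pixels"][60:260,170:400],None,fx=3,fy=3))
E
```

```text
time: 2.75
tool_pos: [0.6531, 0.1369, 0.1757]
tool_rot: [0.543, -0.451, 0.545, 0.452]
contact_force: [0.4, 0.5, 0.7]
gripper_width: 1.001
time: 3.25
tool_pos: [0.6552, 0.1353, 0.1786]
tool_rot: [0.545, -0.452, 0.545, 0.45]
contact_force: [0.4, -2.5, 4.2]
gripper_width: 0.314
t 3.25 tcp [0.6552 0.1353 0.1786] F [ 0.36 -2.47  4.15] T [-0.503  0.19   0.059] w 0.314 j [ 9.300e-02  1.890e-01  1.554e+00 -1.000e-03  1.397e+00 -1.290e+00]
x [ 0.0016 -0.0012 -1.    ] z [ 1.866e-01  9.824e-01 -9.000e-04] yaw z deg 79.24
sg 1 rotvec [ 0.02 -0.05  0.1 ]
sg -1 rotvec [-1.7998e+02 -1.6000e-01 -8.0000e-02]
```

View pics/side2.png

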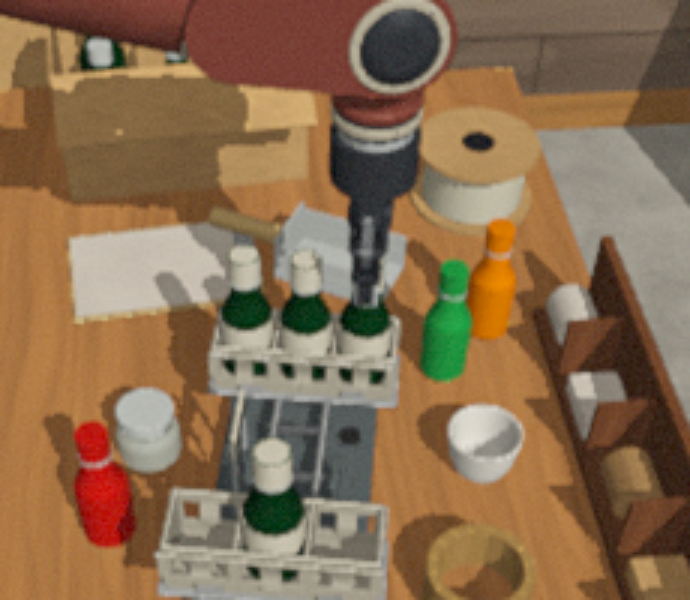

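```bash
python3 -m inch '[{"fingers":-1,"delta_pos":[-1.5,0,0],"twist":[0,0,0]},{"fingers":-1,"delta_pos":[-2,0,0],"twist":[0,0,0]},{"fingers":-1,"delta_pos":[-1,0,0],"twist":[0,0,0]},{"fingers":-1,"delta_pos":[-1,0,0],"twist":[0,0,0]},{"fingers":-1,"delta_pos":[-1,0,0],"twist":[0,0,0]}]'; python3 -m inch '[{"fingers":-1,"delta_pos":[-2,0,0],"twist":[0,0,0]},{"fingers":-1,"delta_pos":[-2,0,0],"twist":[0,0,0]},{"fingers":-1,"delta_pos":[-1,0,0],"twist":[0,0,0]},{"fingers":-1,"delta_pos":[0,0,0],"twist":[0,0,0]},{"fingers":-1,"delta_pos":[0,0,0],"twist":[0,0,0]}]';  python3 - <<'E'
from go import *
st()
v=[]
for i in range(14):
    f=viewer.grab_frame("side"); v.append(manip.state()["contact_force"])
print(np.array(v)[:,2].round(2),np.mean(v,0),np.std(v,0))
cv2.imwrite(f"pics/side3.png",cv2.resize(f["pixels"][60:260,170:400],None,fx=3,fy=3))
E
```

```text
time: 3.92
tool_pos: [0.6545, 0.1361, 0.2431]
tool_rot: [0.545, -0.451, 0.545, 0.451]
contact_force: [0.2, 0.6, -2.7]
gripper_width: 0.313
time: 4.55
tool_pos: [0.6543, 0.1358, 0.2914]
tool_rot: [0.544, -0.451, 0.545, 0.451]
contact_force: [0.7, -0.4, -3.2]
gripper_width: 0.307
t 4.55 tcp [0.6543 0.1358 0.2914] F [ 0.71 -0.4  -3.25] T [-0.027 -0.057  0.028] w 0.307 j [ 0.093  0.126  1.435 -0.     1.581 -1.29 ]
x [-1.5e-03 -2.0e-04 -1.0e+00] z [ 1.864e-01  9.825e-01 -4.000e-04] yaw z deg 79.25
sg 1 rotvec [ 0.03 -0.03 -0.08]
sg -1 rotvec [-1.7997e+02  1.3000e-01 -4.0000e-02]
[-3.86 -3.39 -1.34 -2.75 -3.51 -3.15 -2.98 -1.57 -2.84 -3.1  -2.71 -3.33
 -2.34 -2.87] [-0.14249934  0.10065192 -2.83799365] [0.40192684 0.50190004 0.673674  ]
```

View pics/side3.png

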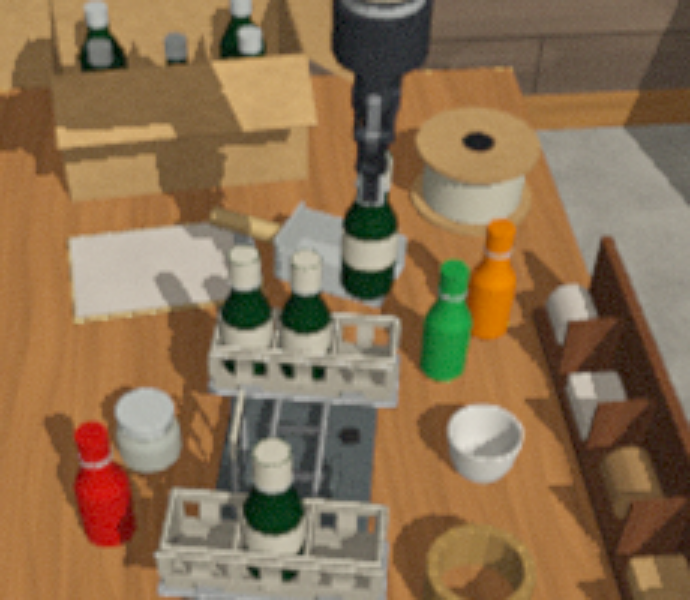

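Averaged weight is 2.84 ± 0.18 N, which fits half full (2.75 N) and not 1.86 or 3.63 N. The picture shows the bottle clear of the crate at (368,240), upright, with the left crate still down. I'll move it to cell r3.

```bash
python3 -m inch '[{"fingers":-1,"delta_pos":[0,0,-2.5],"twist":[0,0,0]},{"fingers":-1,"delta_pos":[0,0,-4.5],"twist":[0,0,0]},{"fingers":-1,"delta_pos":[0,0,-4.5],"twist":[0,0,0]},{"fingers":-1,"delta_pos":[0,0,-4.5],"twist":[0,0,0]},{"fingers":-1,"delta_pos":[0,0,-4.5],"twist":[0,0,0]}]'; python3 -m inch '[{"fingers":-1,"delta_pos":[0,0,-3.5],"twist":[0,0,0]},{"fingers":-1,"delta_pos":[0,0,-1.8],"twist":[0,0,0]},{"fingers":-1,"delta_pos":[0,0,0],"twist":[0,0,0]},{"fingers":-1,"delta_pos":[0,0,0],"twist":[0,0,0]}]';  python3 - <<'E'
from go import *
st((0.6065,-0.118,0.25))
for n in ["wrist","side","scene"]:
    f=viewer.grab_frame(n); p=f["pixels"]
    if n=="side": p=cv2.resize(p[120:300,170:370],None,fx=4,fy=3.3)
    if n=="scene": p=cv2.resize(p[110:290,180:380],None,fx=4,fy=3.3)
    cv2.imwrite(f"pics/{n}4.png",p)
E
```

```text
time: 5.88
tool_pos: [0.6156, -0.0679, 0.2925]
tool_rot: [0.545, -0.451, 0.545, 0.451]
contact_force: [0.2, -0.2, -2.9]
gripper_width: 0.314
time: 6.38
tool_pos: [0.6067, -0.1166, 0.2923]
tool_rot: [0.545, -0.451, 0.544, 0.451]
contact_force: [-0.8, 0.6, -3.3]
gripper_width: 0.309
t 6.38 tcp [ 0.6067 -0.1166  0.2923] F [-0.85  0.63 -3.29] T [-0.011  0.025 -0.011] w 0.309 j [-3.110e-01  7.000e-03  1.559e+00  1.000e-03  1.576e+00 -1.695e+00]
x [ 1.e-04  7.e-04 -1.e+00] z [1.855e-01 9.826e-01 7.000e-04] yaw z deg 79.31
sg 1 rotvec [ 0.08  0.04 -0.  ]
sg -1 rotvec [-1.7992e+02  0.0000e+00  6.0000e-02]
world d [-0.0002 -0.0014 -0.0423] tool cm [ 4.23 -0.01 -0.14]
  in aligned frame sg 1 [ 4.23 -0.01 -0.14]
  in aligned frame sg -1 [4.23 0.01 0.14]
```

View pics/wrist4.png

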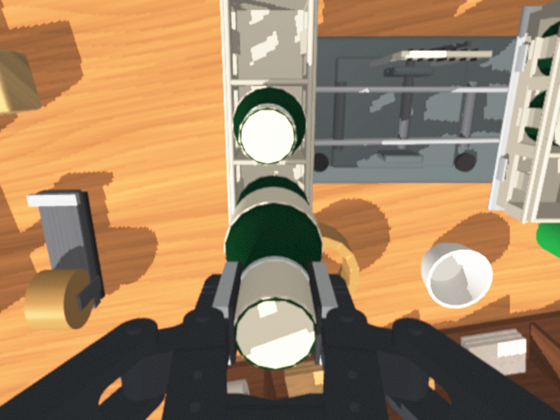

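View pics/side4.png

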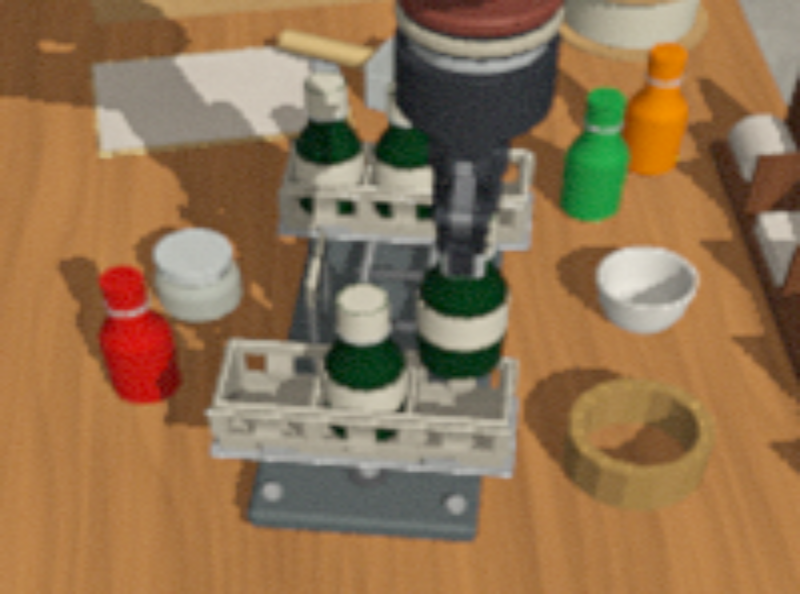

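View pics/scene4.png

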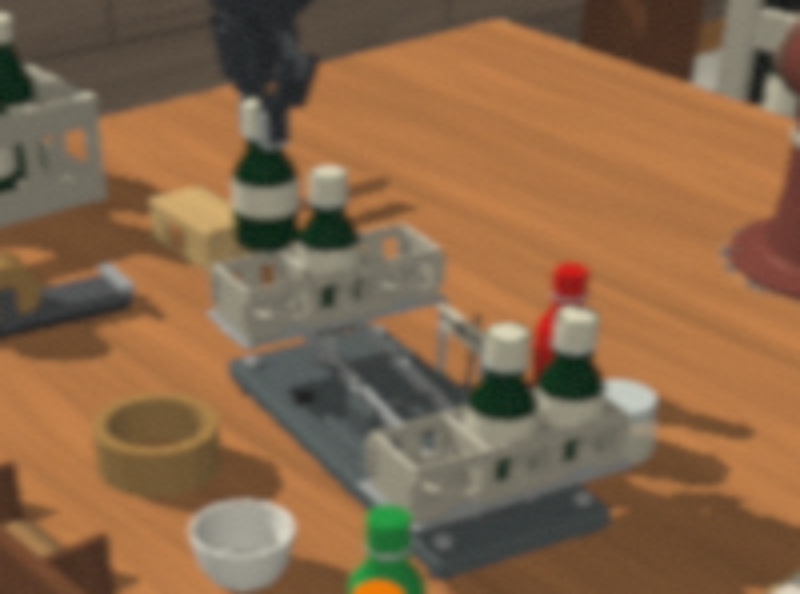

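The held bottle at side (462,320) stands over the empty far right cell and is upright. Lowering.

```bash
python3 -m inch '[{"fingers":-1,"delta_pos":[2,0,-0.1],"twist":[0,0,0]},{"fingers":-1,"delta_pos":[1.5,0,0],"twist":[0,0,0]},{"fingers":-1,"delta_pos":[1,0,0],"twist":[0,0,0]},{"fingers":-1,"delta_pos":[0.5,0,0],"twist":[0,0,0]},{"fingers":-1,"delta_pos":[0,0,0],"twist":[0,0,0]}]'; python3 - <<'E'
from go import *
st((0.6065,-0.118,0.1786))
for n in ["side","scene"]:
    f=viewer.grab_frame(n); p=f["pixels"]
    if n=="side": p=cv2.resize(p[120:300,170:370],None,fx=4,fy=3.3)
    if n=="scene": p=cv2.resize(p[110:290,180:380],None,fx=4,fy=3.3)
    cv2.imwrite(f"pics/{n}5.png",p)
E
```

```text
time: 7.15
tool_pos: [0.6061, -0.1185, 0.2417]
tool_rot: [0.544, -0.451, 0.545, 0.451]
contact_force: [-0.0, 0.1, -2.8]
gripper_width: 0.317
t 7.15 tcp [ 0.6061 -0.1185  0.2417] F [-0.04  0.12 -2.78] T [-0.017 -0.105  0.013] w 0.317 j [-0.313  0.03   1.619 -0.     1.494 -1.697]
x [-1.e-03  3.e-04 -1.e+00] z [1.865e-01 9.825e-01 1.000e-04] yaw z deg 79.25
sg 1 rotvec [ 0.02  0.01 -0.06]
sg -1 rotvec [-1.7998e+02  9.0000e-02  1.0000e-02]
world d [ 0.0004  0.0005 -0.0631] tool cm [ 6.31 -0.03  0.06]
  in aligned frame sg 1 [ 6.31 -0.03  0.06]
  in aligned frame sg -1 [ 6.31  0.03 -0.06]
```

View pics/side5.png

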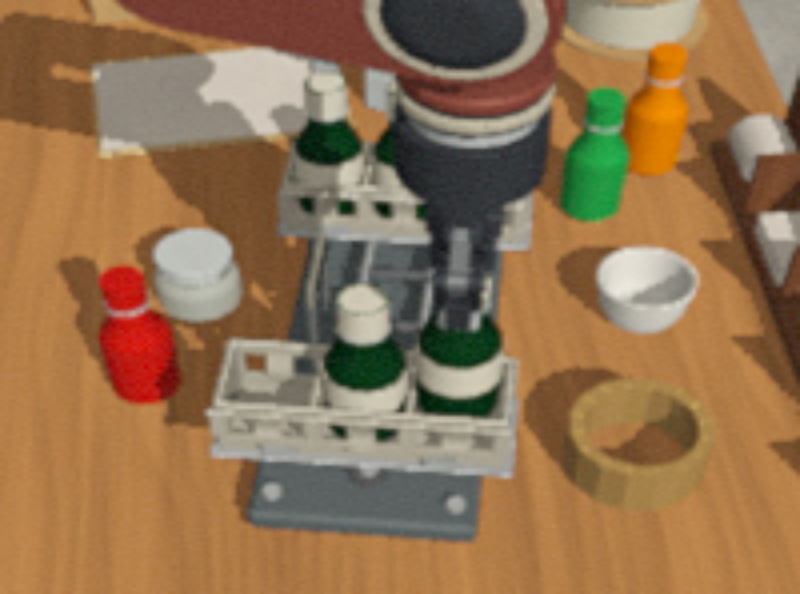

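Entered the cell freely (force still equals its weight). Pressing on in small steps.

```bash
python3 -m inch '[{"fingers":-1,"delta_pos":[0.8,0,0],"twist":[0,0,0]},{"fingers":-1,"delta_pos":[0.8,0,0],"twist":[0,0,0]},{"fingers":-1,"delta_pos":[0.8,0,0],"twist":[0,0,0]},{"fingers":-1,"delta_pos":[0.8,0,0],"twist":[0,0,0]}]'; python3 -m inch '[{"fingers":-1,"delta_pos":[0.7,0,0],"twist":[0,0,0]},{"fingers":-1,"delta_pos":[0.7,0,0],"twist":[0,0,0]},{"fingers":-1,"delta_pos":[0,0,0],"twist":[0,0,0]}]'
```

```text
time: 7.75
tool_pos: [0.6065, -0.1189, 0.2103]
tool_rot: [0.545, -0.451, 0.545, 0.451]
contact_force: [0.1, -0.8, 0.7]
gripper_width: 0.312
time: 8.12
tool_pos: [0.6061, -0.1186, 0.1953]
tool_rot: [0.544, -0.451, 0.545, 0.451]
contact_force: [0.2, -1.3, 0.9]
gripper_width: 0.313
```

```bash
python3 -m inch '[{"fingers":-1,"delta_pos":[0.5,0,0],"twist":[0,0,0]},{"fingers":-1,"delta_pos":[0.4,0,0],"twist":[0,0,0]},{"fingers":-1,"delta_pos":[0,0,0],"twist":[0,0,0]}]'; python3 -m inch '[{"fingers":-1,"delta_pos":[0.3,0,0],"twist":[0,0,0]},{"fingers":-1,"delta_pos":[0.2,0,0],"twist":[0,0,0]},{"fingers":-1,"delta_pos":[0,0,0],"twist":[0,0,0]}]'
```

```text
time: 8.5
tool_pos: [0.6063, -0.1186, 0.1868]
tool_rot: [0.545, -0.451, 0.545, 0.451]
contact_force: [1.7, -1.6, 0.2]
gripper_width: 0.311
time: 8.88
tool_pos: [0.6064, -0.1183, 0.182]
tool_rot: [0.545, -0.451, 0.544, 0.451]
contact_force: [0.2, -1.5, 1.1]
gripper_width: 0.313
```

```bash
python3 - <<'E'
from go import *
st()
f=viewer.grab_frame("side"); p=f["pixels"]
cv2.imwrite("pics/side6.png",cv2.resize(p[120:300,170:370],None,fx=4,fy=3.3))
E
```

```text
t 8.88 tcp [ 0.6064 -0.1183  0.182 ] F [ 0.17 -1.51  1.09] T [-0.047 -0.261  0.001] w 0.313 j [-3.130e-01  7.000e-02  1.678e+00  1.000e-03  1.393e+00 -1.697e+00]
x [ 2.e-04  5.e-04 -1.e+00] z [1.863e-01 9.825e-01 5.000e-04] yaw z deg 79.26
sg 1 rotvec [0.03 0.03 0.01]
sg -1 rotvec [-1.7997e+02 -1.0000e-02  5.0000e-02]
```

View pics/side6.png

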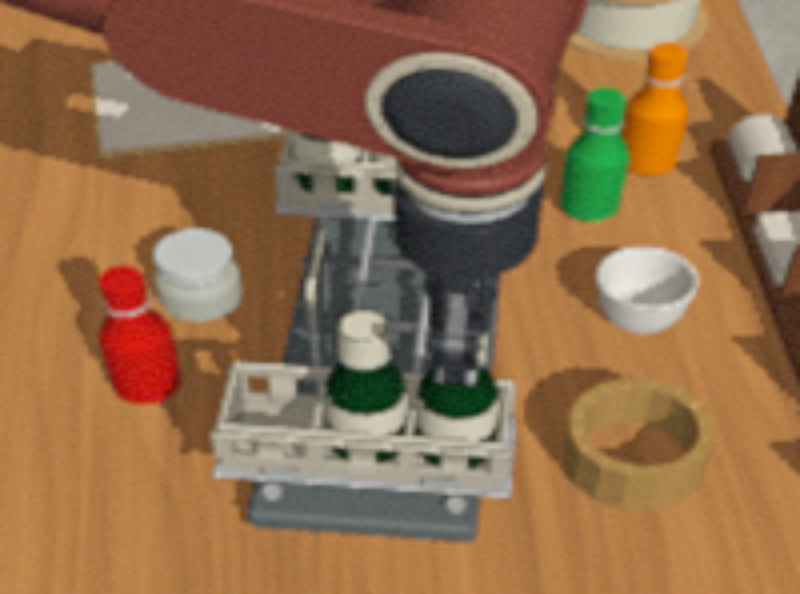

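The right crate sank with the bottle. I'll continue in 2 mm steps until the floor reacts.

```bash
python3 -m inch '[{"fingers":-1,"delta_pos":[0.2,0,0],"twist":[0,0,0]},{"fingers":-1,"delta_pos":[0,0,0],"twist":[0,0,0]}]'; python3 -m inch '[{"fingers":-1,"delta_pos":[0.2,0,0],"twist":[0,0,0]},{"fingers":-1,"delta_pos":[0,0,0],"twist":[0,0,0]}]';python3 -m inch '[{"fingers":-1,"delta_pos":[0.2,0,0],"twist":[0,0,0]},{"fingers":-1,"delta_pos":[0,0,0],"twist":[0,0,0]}]'
```

```text
time: 9.18
tool_pos: [0.6064, -0.1183, 0.1801]
tool_rot: [0.545, -0.451, 0.544, 0.451]
contact_force: [0.8, -0.1, 2.4]
gripper_width: 0.313
time: 9.43
tool_pos: [0.6065, -0.1184, 0.1786]
tool_rot: [0.545, -0.451, 0.544, 0.451]
contact_force: [0.5, 0.2, 2.4]
gripper_width: 0.316
time: 9.68
tool_pos: [0.6069, -0.1185, 0.1785]
tool_rot: [0.545, -0.451, 0.544, 0.451]
contact_force: [-0.7, 1.1, 9.4]
gripper_width: 0.315
```

```bash
python3 -m inch '[{"fingers":-1,"delta_pos":[0.15,0,0],"twist":[0,0,0]},{"fingers":-1,"delta_pos":[0,0,0],"twist":[0,0,0]}]'; python3 -m inch '[{"fingers":-1,"delta_pos":[0.1,0,0],"twist":[0,0,0]},{"fingers":-1,"delta_pos":[0,0,0],"twist":[0,0,0]}]'; python3 - <<'E'
from go import *
st()
for n in ["wrist","side"]:
    f=viewer.grab_frame(n); p=f["pixels"]
    if n=="side": p=cv2.resize(p[180:290,200:320],None,fx=6,fy=5)
    cv2.imwrite(f"pics/{n}7.png",p)
E
```

```text
time: 9.93
tool_pos: [0.6073, -0.1186, 0.1784]
tool_rot: [0.545, -0.452, 0.544, 0.45]
contact_force: [-3.2, 0.8, 13.5]
gripper_width: 0.309
time: 10.18
tool_pos: [0.6075, -0.1187, 0.1784]
tool_rot: [0.545, -0.452, 0.544, 0.45]
contact_force: [-3.7, 1.8, 16.4]
gripper_width: 0.31
t 10.18 tcp [ 0.6075 -0.1187  0.1784] F [-3.66  1.81 16.36] T [0.788 0.9   0.05 ] w 0.31 j [-0.313  0.074  1.681  0.     1.384 -1.697]
x [ 3.3e-03 -6.0e-04 -1.0e+00] z [ 0.1862  0.9825 -0.    ] yaw z deg 79.27
sg 1 rotvec [ 0.04 -0.    0.19]
sg -1 rotvec [-179.96   -0.3    -0.  ]
```

View pics/side7.png

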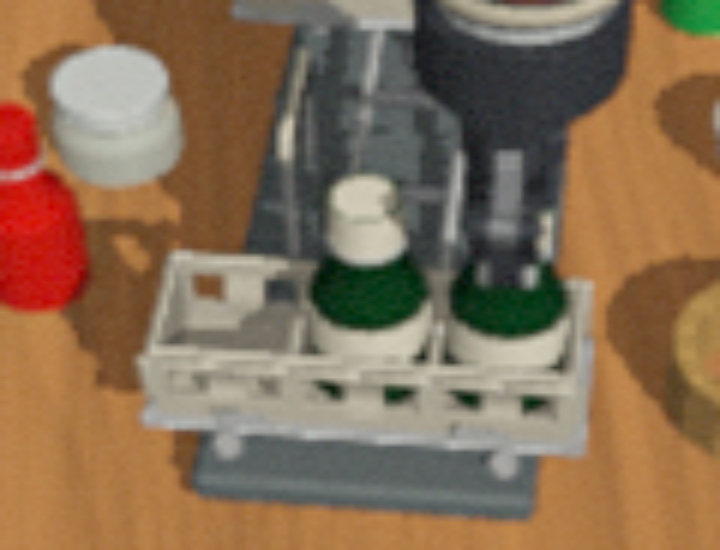

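Both right-hand bottles now look seated alike, and the TCP is at exactly the height of the left-floor grasp (0.1784 vs 0.1786) with 16 N. Unloading and releasing.

```bash
python3 -m inch '[{"fingers":-1,"delta_pos":[-0.4,0,0],"twist":[0,0,0]},{"fingers":1,"delta_pos":[-0.1,0,0],"twist":[0,0,0]},{"fingers":1,"delta_pos":[-0.3,0,0],"twist":[0,0,0]},{"fingers":1,"delta_pos":[-0.5,0,0],"twist":[0,0,0]},{"fingers":1,"delta_pos":[-0.5,0,0],"twist":[0,0,0]}]'; python3 -m inch '[{"fingers":1,"delta_pos":[-1.5,0,0],"twist":[0,0,0]},{"fingers":1,"delta_pos":[-4,0,0],"twist":[0,0,0]},{"fingers":1,"delta_pos":[-4,0,0],"twist":[0,0,0]},{"fingers":1,"delta_pos":[-4,0,0],"twist":[0,0,0]},{"fingers":1,"delta_pos":[0,0,0],"twist":[0,0,0]}]'; python3 -m inch '[{"fingers":1,"delta_pos":[0,6,0],"twist":[0,0,0]},{"fingers":1,"delta_pos":[0,6,0],"twist":[0,0,0]},{"fingers":1,"delta_pos":[0,6,0],"twist":[0,0,0]},{"fingers":1,"delta_pos":[0,0,0],"twist":[0,0,0]},{"fingers":1,"delta_pos":[0,0,0],"twist":[0,0,0]}]'
python3 - <<'E'
from caps import *
caps((0.2,0.26))
for n in ["side","scene"]:
    f=viewer.grab_frame(n); p=f["pixels"]
    p=cv2.resize(p[120:300,180:380] if n=="side" else p[140:300,200:400],None,fx=4,fy=3.3); cv2.imwrite(f"pics/{n}8.png",p)
E
```

```text
time: 10.9
tool_pos: [0.6063, -0.1186, 0.1919]
tool_rot: [0.545, -0.451, 0.545, 0.451]
contact_force: [0.3, -0.4, 0.1]
gripper_width: 1.004
time: 11.52
tool_pos: [0.6081, -0.1191, 0.3334]
tool_rot: [0.546, -0.454, 0.543, 0.448]
contact_force: [-0.3, -0.4, -0.3]
gripper_width: 0.999
time: 12.15
tool_pos: [0.4295, -0.085, 0.3268]
tool_rot: [0.545, -0.451, 0.544, 0.451]
contact_force: [-0.2, -0.0, 0.2]
gripper_width: 1.005
side [251. 145.] 61 mean [0.5446 0.1533 0.228 ] circ [0.5449 0.1536] zt 0.2292
side [272. 146.] 57 mean [0.6013 0.1428 0.2284] circ [0.6016 0.1422] zt 0.2296
side [261. 219.] 89 mean [ 0.5533 -0.112   0.2314] circ [ 0.5536 -0.1111] zt 0.2326
side [285. 221.] 96 mean [ 0.6078 -0.1225  0.2315] circ [ 0.6077 -0.1228] zt 0.2325
scene [261. 170.] 33 mean [ 0.5546 -0.1083  0.2326] circ [ 0.5552 -0.1098] zt 0.2334
scene [245. 174.] 34 mean [ 0.6094 -0.1186  0.2324] circ [ 0.6087 -0.1179] zt 0.2332
scene [324. 205.] 47 mean [0.545  0.1559 0.2292] circ [0.5453 0.1555] zt 0.2303
scene [307. 210.] 49 mean [0.6013 0.1461 0.229 ] circ [0.6004 0.1463] zt 0.2302
```

View pics/side8.png

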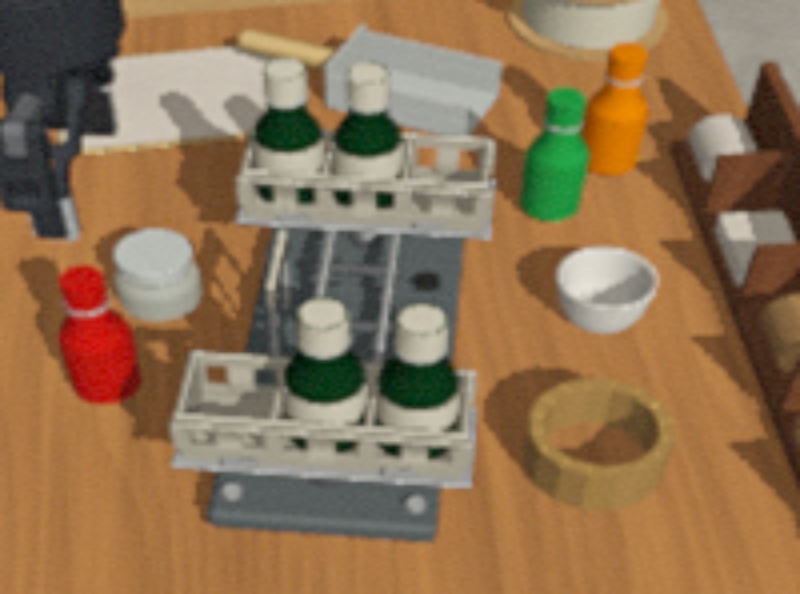

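View pics/scene8.png

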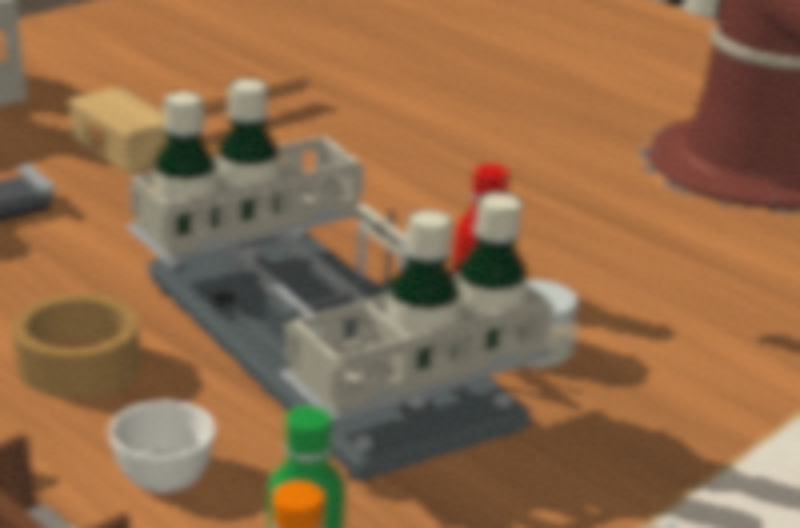

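Left caps are at z about 0.2295 and right caps at 0.2328, so the tilt is about -0.012 rad. The two right caps are equally high, so the moved bottle is fully seated. One more look for rest, then I hand in.

```bash
python3 -m inch '[{"fingers":1,"delta_pos":[0,0,0],"twist":[0,0,0]},{"fingers":1,"delta_pos":[0,0,0],"twist":[0,0,0]},{"fingers":1,"delta_pos":[0,0,0],"twist":[0,0,0]},{"fingers":1,"delta_pos":[0,0,0],"twist":[0,0,0]},{"fingers":1,"delta_pos":[0,0,0],"twist":[0,0,0]}]'; python3 - <<'E'
from caps import *
caps((0.2,0.26),("side",))
print(manip.state()["contact_force"])
print(manip.job_done())
E
```

```text
time: 12.98
tool_pos: [0.4295, -0.085, 0.3268]
tool_rot: [0.545, -0.451, 0.545, 0.451]
contact_force: [0.4, -0.5, -0.1]
gripper_width: 1.002
side [251. 145.] 47 mean [0.5451 0.1537 0.2282] circ [0.5455 0.1533] zt 0.2295
side [272. 146.] 56 mean [0.6011 0.1435 0.2283] circ [0.601  0.1434] zt 0.2294
side [261. 219.] 87 mean [ 0.5528 -0.1124  0.2316] circ [ 0.5534 -0.1119] zt 0.2329
side [285. 221.] 95 mean [ 0.6076 -0.1226  0.2315] circ [ 0.6079 -0.1219] zt 0.2328
[-0.51017724  0.40976239 -0.5766026 ]
the job is handed in; nothing more can be done
None
```

I moved one bottle and the balance now sits nearly level. I lifted the far left bottle out of cell l3 and weighed it in the hand at 2.84 ± 0.18 N, which fits half full. I pressed it into cell r3 with about 16 N until the floor stopped it, then let go and moved the arm clear. The job was handed in at about 13 s.

- **Level:** in the last pictures the right crate is about 3 mm higher than the left, a tilt of about -0.012 rad against the ±0.035 allowed. The cap heights did not change over the last 0.8 s, so the beam was at rest.
- **Seating:** the two right bottles stand equally high, as do the two left ones, which were never lifted. The TCP height at the floor stop matched the height at the first grasp to 0.2 mm.
- **Other things:** no contact was felt with anything else on the bench, and the last pictures show nothing displaced. I did not measure their positions.

No check failed or disagreed. The two cameras differed by 2–4 mm in the bottles' positions.

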